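Trace the gas test line for leaks and hold its vent open

TASK

Feel for leaks along the bent steel gas pipe on the bench: bring the fingertips to just above the pipe (about a finger's width or less) at the end next to the round gauge, and follow the pipe slowly, straight above it, round both bends to the vent valve at the other end, touching neither pipe nor gauge. Then press the vent valve's mushroom plunger gently all the way down from above with the fingertips, and finish the program while still holding it down. Pick nothing up and leave the flask, jar and wrench alone.

Things in the scene. Friction and masses are not known exactly. Their poses are not given: they have to be found in the camera images.
- line: Fixed Z-shaped steel pipe, 25 mm in diameter, level, top 82.5 mm above the bench, on two feet; nuts, bends and coupling are 32 mm thick (top 86 mm). Origin on the bench under its middle, z up. Its centre line is straight between (45, -195), (45, -45), (-45, 45) and (-45, 195) mm in its x, y. Gauge and vent valve may be at either end
- p0 (a point): Point at the nut at the pipe's end at line x +45, y -140 mm, 70 mm from the axis of the end piece (gauge or vent valve) there; the point is at the height of the top of the bare pipe (82.5 mm), on the pipe's centre line. The axes are parallel to the line's
- p1 (a point): Point half-way along that straight length (x +45, y -92.5 mm); the point is at the height of the top of the bare pipe (82.5 mm), on the pipe's centre line. The axes are parallel to the line's
- p2 (a point): Point at the first bend seen from p0 (x +45, y -45 mm); the point is at the height of the top of the bare pipe (82.5 mm), on the pipe's centre line. The axes are parallel to the line's
- p3 (a point): Point at the middle coupling (x 0, y 0); the point is at the height of the top of the bare pipe (82.5 mm), on the pipe's centre line. The axes are parallel to the line's
- p4 (a point): Point at the other bend (x -45, y +45 mm); the point is at the height of the top of the bare pipe (82.5 mm), on the pipe's centre line. The axes are parallel to the line's
- p5 (a point): Point half-way along the other straight length (x -45, y +92.5 mm); the point is at the height of the top of the bare pipe (82.5 mm), on the pipe's centre line. The axes are parallel to the line's
- p6 (a point): Point at the nut at the other end (x -45, y +140 mm), 70 mm from the axis of the end piece there; the point is at the height of the top of the bare pipe (82.5 mm), on the pipe's centre line. The axes are parallel to the line's
- gauge: Fixed pressure gauge lying dial up on a post at one end of the pipe: bare metal round case 66 mm in diameter, white dial with a needle, top 89 mm above the bench. Origin on the bench on its axis. Follow the pipe from this end
- vent: Fixed vent valve at the other end of the pipe: a steel column 46 mm in diameter at its widest (56 mm at the foot), 100 mm high, with the mushroom plunger on top. Origin on the bench on its axis
- plunger_top (a point): Centre of the upper face of the vent valve's plunger, a grey disc 34 mm in diameter, 9 mm thick, on a thin stem; 121 mm above the bench when up. It moves with the plunger
- plunger (a joint): Travel of the plunger in m: 0 up, 0.010 fully down against its stop. A spring lifts it back: 3 N at the start of the travel, 8 N when fully down
- flask: Bystander: loose conical glass flask with a stopper, 68 mm in diameter, 90 mm high, standing. Origin at the centre of its underside
- jar: Bystander: loose small jar with a lid, 50 mm in diameter, 68 mm high, standing. Origin at the centre of its underside
- wrench: Bystander: loose wrench 150 mm long, lying on the bench, lower than 25 mm, along its x axis

How it is judged:
On the way, in this order (a step that is already met when the one before it is completed fails the run):
1. fingertips close above the nut next to the gauge (((horizontal distance between gauge and p0 below 0.12 m and horizontal distance between the grasp point and p0 below 0.017 m and z of the grasp point in the frame of p0 between 0.015 and 0.05 m) or (horizontal distance between gauge and p6 below 0.12 m and horizontal distance between the grasp point and p6 below 0.017 m and z of the grasp point in the frame of p6 between 0.015 and 0.05 m))), for 0.1 s.
2. fingertips close above the first straight length (((horizontal distance between gauge and p0 below 0.12 m and horizontal distance between the grasp point and p1 below 0.017 m and z of the grasp point in the frame of p1 between 0.015 and 0.05 m) or (horizontal distance between gauge and p6 below 0.12 m and horizontal distance between the grasp point and p5 below 0.017 m and z of the grasp point in the frame of p5 between 0.015 and 0.05 m))), for 0.1 s.
3. fingertips close above the first bend (((horizontal distance between gauge and p0 below 0.12 m and horizontal distance between the grasp point and p2 below 0.017 m and z of the grasp point in the frame of p2 between 0.015 and 0.05 m) or (horizontal distance between gauge and p6 below 0.12 m and horizontal distance between the grasp point and p4 below 0.017 m and z of the grasp point in the frame of p4 between 0.015 and 0.05 m))), for 0.1 s.
4. fingertips close above the middle coupling (((horizontal distance between gauge and p0 below 0.12 m and horizontal distance between the grasp point and p3 below 0.017 m and z of the grasp point in the frame of p3 between 0.015 and 0.05 m) or (horizontal distance between gauge and p6 below 0.12 m and horizontal distance between the grasp point and p3 below 0.017 m and z of the grasp point in the frame of p3 between 0.015 and 0.05 m))), for 0.1 s.
5. fingertips close above the second bend (((horizontal distance between gauge and p0 below 0.12 m and horizontal distance between the grasp point and p4 below 0.017 m and z of the grasp point in the frame of p4 between 0.015 and 0.05 m) or (horizontal distance between gauge and p6 below 0.12 m and horizontal distance between the grasp point and p2 below 0.017 m and z of the grasp point in the frame of p2 between 0.015 and 0.05 m))), for 0.1 s.
6. fingertips close above the second straight length (((horizontal distance between gauge and p0 below 0.12 m and horizontal distance between the grasp point and p5 below 0.017 m and z of the grasp point in the frame of p5 between 0.015 and 0.05 m) or (horizontal distance between gauge and p6 below 0.12 m and horizontal distance between the grasp point and p1 below 0.017 m and z of the grasp point in the frame of p1 between 0.015 and 0.05 m))), for 0.1 s.
7. fingertips close above the nut next to the vent valve (((horizontal distance between gauge and p0 below 0.12 m and horizontal distance between the grasp point and p6 below 0.017 m and z of the grasp point in the frame of p6 between 0.015 and 0.05 m) or (horizontal distance between gauge and p6 below 0.12 m and horizontal distance between the grasp point and p0 below 0.017 m and z of the grasp point in the frame of p0 between 0.015 and 0.05 m))), for 0.1 s.
8. the fingertips hold the plunger down (value of joint plunger above 0.006 m and contact force between the fingers and vent above 1 N), for 0.2 s.
At the end, for the whole second after the job is handed in: The fingers hold the vent plunger at least 6 mm down (of 10) with over 1 N, after passing p0 to p6 in order from the gauge end, each within 17 mm sideways and with the tips up to 30 mm above the pipe. Flask, jar and wrench stand within 12 mm of their start (all of step 8 and distance of each of flask, jar, wrench from where it was at the start of the episode below 0.012 m); the arm keeps its last pose, push and grip.
It fails at once if the pipe or the gauge is touched (contact force between any of the fingers, the arm and line above 0.5 N or contact force between any of the fingers, the arm and gauge above 0.5 N).
It fails at once if the vent valve is pushed with more than 45 N (contact force between any of the fingers, the arm and vent above 45 N).
It fails at once if flask, jar or wrench is moved or lifted (not (distance of each of flask, jar, wrench from where it was at the start of the episode below 0.012 m)).
It fails at once if flask or jar is tipped (angle between any of flask, jar's own z axis and vertical above 0.3 rad).
It also fails if it takes over 51 s, if anything falls off the work surface, if the arm or the gripper's body presses on something with over 40 N, if the wrist force passes 120 N, or if a joint passes its speed limit or range.

ROBOT

A 6-joint arm with a two-finger parallel gripper is mounted at the origin on the work surface. World frame = base frame: x ahead of the robot, y to its left, z up, the work surface at z = 0. Lengths are in m, angles in rad, forces in N, time in s.
With the tool pointing down it reaches from about 0.25 to 0.775 m from the base axis. Payload 4 kg.
Tool frame: the origin (TCP) lies between the finger pads; the fingertips stand arm.tcp_to_tips ahead of it and the grasp point (between the pads) lies 6 mm ahead of it (arm.tcp_to_tips is the distance from the TCP to the fingertips, in m); x points along the fingers, z is the direction in which the jaws open and shut, and the axes are right-handed (so a half turn about x gives the same grasp; the last joint's range is limited). The gripper opens to 94 mm and grips with 3 to 60 N. Pads are 16 mm wide; open, the fingers measure 119 mm over their backs; the gripper's body (75 mm by 177 mm) begins 78 mm behind the grasp point.
Start: joints at [1.224, 0.087, 1.371, -0, 1.684, -0.103], TCP at [0.133, 0.534, 0.231] pointing down, gripper open.
Joint ranges: [-3.1, 3.1], [-0.76, 2.03], [0.27, 2.55], [-1.08, 4.22], [0.17, 2.65], [-2.57, 2.57]. Speed limits (rad/s): [2.79, 2.79, 3.14, 3.14, 3.14, 3.14].

INTERFACE

Orientations are given as a unit quaternion [x, y, z, w].
In Python, from rig import observe, snapshot, camera_info, ticket, regions_of, mark_of, arm gives the robot as it stands.
- The arm moves only by the tool servo_tool, never from a script. Its argument "motion" is a list that holds one entry, the list of rows, each a list of 4 numbers: the shift along the tool's x, y, z in mm, then the turn about the tool's x in rad. A call has 1 to 20 rows; each row is the pose to reach, as a shift and turn from the pose measured when the call began, along the tool's axes at that moment; what a row does not reach only later rows make up. A row lasts 1/10 s, in which the tool goes at most 50 mm and 8.59 degrees, less where a joint would pass 70% of its speed; a pose out of reach is approached as far as the arm can. A call with a gripper value outside its range is refused whole. "claw" is the opening, from 0 (shut) to 1 (fully open), set as the call begins (left out, the last holds). The fingers move at their own pace and stop on an object; the grip force is fixed at half the most. Time passes only in rows, so rows that repeat a pose let the fingers close. It gives the time, the measured TCP pose, the force and the opening at its end, in the units of the state.
- observe(): the state, without advancing time (a new reading comes with each control period).
- snapshot(name): name is "scene" or "top" or "wrist"; returns (picture, depth): 480x640x3 uint8, red, green, blue; 480x640 float32, m along the optical axis (not along the pixel's ray), 0 where there is no reading.
- camera_info(name): a dict with "fx", "fy", "cx", "cy" (pixels), "rvec" (rotation vector, rad) and "tvec" (3), from world to camera coordinates, as OpenCV has them. Camera axes: x right, y down, z forward; pixel columns grow to the right and rows downward; lengths in m; the calibration is good to about 2 mm. A picture is of the moment at which its call begins: read the wrist's pose just before it. camera_info takes no time and is no camera call; for the wrist camera it gives the pose at the moment of the call.
- ticket.hand_in(): hands the job in, once; it reports no verdict.
Trained networks look in the newest picture that a camera, given by its name, has taken for a name from the list of things; names that differ only in an ending like _2 or _b are one class to them, and where a whole thing is asked for, a point or a joint stands for the part that bears it (a point fixed in the world has none). Each returns a list of dicts, best first, with "conf" (0 to 1); they miss things now and then, are a little off and sometimes report something else, mostly with a low value. They report only what shows in the picture. A call takes as long as a camera call.
- regions_of(camera, target): "region" (480x640 bool, what is visible of it) and "at" ([column, row] in pixels, amid what is visible of it).
- mark_of(camera, target): "at" ([column, row] in pixels: a listed point, or the origin of a listed thing).
The state is a dict: "clock": time; "joint_positions": joint angles; "dq": joint speeds; "tau": joint torques, N m; "ee_pos": TCP position; "tcp_rot": TCP orientation; "contact_force": force on the tool from outside, world axes, zero at the start; "ft_torque": the same for the moment, N m; "width": opening from 0.0 (shut) to 1.0 (fully open).
Only numpy, scipy, OpenCV 4.12 (cv2) and the standard library are available. Lean on these libraries where they do the work, as an engineer would, in place of code of your own. Each camera call takes 0.05 s, during which the arm holds its last target.

## Working session

There is one attempt and no reset: what is moved stays moved. The work goes in short steps, Python scripts to look and compute and a tool call to move; the robot and the scene stay as the last step left them, time stands still between calls to the robot, and variables do not carry over. Pictures are saved under pics/ and viewed, and the job is handed in when it is done.

Besides the shell and the picture viewer there is one more tool, called after ">>>" as name([rows], argument=value, ...), one row to a line, values as JSON. servo_tool: Moves the arm, as the interface text tells. Its arguments: {"type":"object","properties":{"motion":{"type":"array"},"claw":{"type":"number"}},"required":["motion"]}

```bash
mkdir -p pics; cat > h.py <<'E'
import numpy as np, cv2
from rig import observe, snapshot, camera_info, ticket, regions_of, mark_of, arm
from scipy.spatial.transform import Rotation as R
def cam(n):
    c=camera_info(n); Rm=cv2.Rodrigues(np.array(c['rvec'],float))[0]; t=np.array(c['tvec'],float).ravel()
    return c,Rm,t
def ray(n,uv):
    c,Rm,t=cam(n); d=np.array([(uv[0]-c['cx'])/c['fx'],(uv[1]-c['cy'])/c['fy'],1.])
    return -Rm.T@t, Rm.T@d
def onz(n,uv,z):
    o,d=ray(n,uv); return o+d*(z-o[2])/d[2]
def proj(n,P):
    c,Rm,t=cam(n); q=(Rm@np.atleast_2d(P).T).T+t
    return np.c_[c['fx']*q[:,0]/q[:,2]+c['cx'],c['fy']*q[:,1]/q[:,2]+c['cy']]
def cloud(n,depth):
    c,Rm,t=cam(n); v,u=np.mgrid[0:480,0:640]; 
    p=np.stack([(u-c['cx'])/c['fx']*depth,(v-c['cy'])/c['fy']*depth,depth],-1)
    return (p-t)@Rm
E
python3 - <<'E'
from h import *
print(observe()); print(arm.tcp_to_tips)
for n in ['top','scene','wrist']:
    im,d=snapshot(n); cv2.imwrite(f'pics/{n}0.png',im[...,::-1]); np.save(f'{n}_d.npy',d); np.save(f'{n}_i.npy',im)
    print(n,camera_info(n))
    for t in ['line','gauge','vent','plunger_top','flask','jar','wrench','p0','p6']:
        m=mark_of(n,t); print(t,[(np.round(x['at']),round(x['conf'],2)) for x in m[:3]])
E
```

```text
{'clock': 0.0, 'joint_positions': array([ 1.22387107e+00,  8.79467455e-02,  1.37226426e+00,  3.85594491e-07,
        1.68360056e+00, -1.03081607e-01]), 'dq': array([-0.0009644 ,  0.00104995, -0.0006193 , -0.00127044,  0.00041675,
        0.00154214]), 'tau': array([-6.24705699e-04, -3.40178311e+01, -3.02429187e+01,  7.17062526e-02,
        3.26794235e-02, -1.69090763e-04]), 'ee_pos': array([0.13261175, 0.53325593, 0.22930357]), 'tcp_rot': array([-0.43589498,  0.55776259,  0.43506125,  0.55643343]), 'contact_force': array([-0.28554914,  1.09734476,  0.56144473]), 'ft_torque': array([ 0.01536179, -0.03710965,  0.03251074]), 'width': 1.001604763832781}
0.025
top {'fx': 569.678296327257, 'fy': 569.678296327257, 'cx': 324.98729050887135, 'cy': 236.81980345280354, 'rvec': array([ 2.17657198, -2.17244636,  0.13371129]), 'tvec': array([5.62324117e-04, 6.10566197e-01, 1.05332793e+00])}
line [(array([297., 268.]), 0.72)]
gauge [(array([403., 243.]), 0.77)]
vent [(array([190., 296.]), 0.93), (array([175., 301.]), 0.74)]
plunger_top [(array([174., 299.]), 0.63), (array([403., 245.]), 0.27)]
flas
[... 680 characters left out ...]
lask [(array([239., 285.]), 0.78), (array([326., 144.]), 0.31)]
jar [(array([341., 239.]), 0.77), (array([289., 203.]), 0.36), (array([326., 190.]), 0.32)]
wrench [(array([301., 251.]), 0.73), (array([370., 278.]), 0.67)]
p0 [(array([312., 172.]), 0.87), (array([300., 266.]), 0.81), (array([309., 246.]), 0.63)]
p6 [(array([312., 172.]), 0.87), (array([300., 266.]), 0.81), (array([309., 246.]), 0.63)]
wrist {'fx': 340.2250503335914, 'fy': 340.2250503335914, 'cx': 316.2173396503706, 'cy': 237.6165527043498, 'rvec': array([-2.31992746, -1.8139071 , -0.21910345]), 'tvec': array([-0.54948288, -0.0244485 ,  0.38912063])}
line []
gauge []
vent []
plunger_top []
flask []
jar []
wrench []
p0 []
p6 []
```

View pics/top0.png

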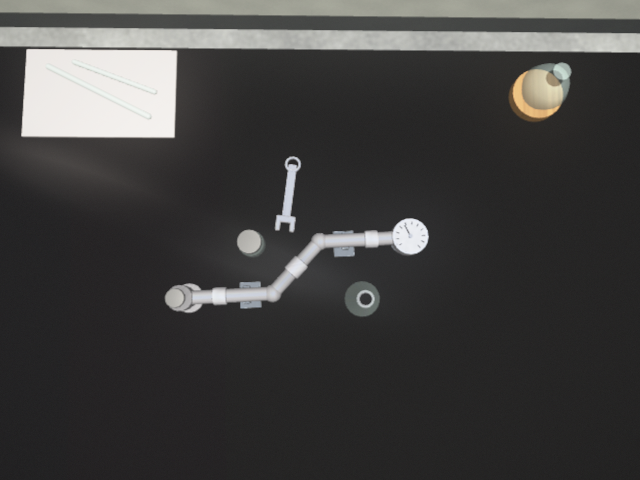

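View pics/scene0.png

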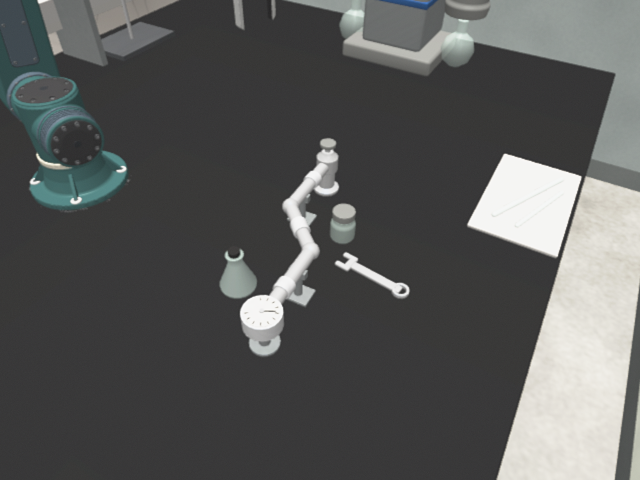

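The top view shows the gauge at (410,236) and the vent plunger at (178,297). The pipe runs from nut (371,239) through the bends (319,240) and (273,294) to nut (219,296). The jar is at (250,242), the flask at (362,298) and the wrench at (289,195). Next I'll fit the line's pose from both views.

```bash
cat > fit.py <<'E'
from h import *
from scipy.optimize import least_squares
for n in ['top','scene']:
    im=np.load(f'{n}_i.npy'); d=np.load(f'{n}_d.npy'); P=cloud(n,d); 
    np.save(f'{n}_P.npy',P)
    # pipe top points
    z=P[...,2]
    roi=(d>0)&(z>0.060)&(z<0.1)&(P[...,0]>.3)&(P[...,0]<.8)&(abs(P[...,1])<.35)
    q=P[roi]; print(n,len(q),q.min(0),q.max(0))
    print('desk z', np.median(z[(d>0)&(abs(z)<.03)]))
    for nm,(u,v) in dict(top=dict(g=(410,236),v=(178,297),jar=(250,240),flask=(366,298)),scene=dict(g=(262,313),v=(328,143),jar=(343,212),flask=(235,251)))[n].items(): print(nm,P[v-1:v+2,u-1:u+2].reshape(-1,3).mean(0).round(4))
loc=np.array([[45,-140],[45,-45],[0,0],[-45,45],[-45,140],[45,-210],[-45,210]])/1000.
zs=[.086,.086,.086,.086,.086,.089,.121]
uv=np.array([[371,239],[319,240],[296,267],[273,294],[219,296],[410,236],[178,297]])
W=np.array([onz('top',u,z)[:2] for u,z in zip(uv,zs)]); print(W.round(4))
for s in (1,-1):
    f=lambda p:(np.c_[np.cos(p[2])*loc[:,0]-np.sin(p[2])*loc[:,1],np.sin(p[2])*loc[:,0]+np.cos(p[2])*loc[:,1]]*1+p[:2]-W).ravel()
    r=least_squares(f,[*W[2],0 if s==1 else np.pi]); print(r.x, r.cost, (r.fun.reshape(-1,2)*1000).round(1).tolist())
E
python3 fit.py
```

```text
top 5355 [ 0.47311858 -0.18336993  0.06036247] [0.64008394 0.27972564 0.09951709]
desk z 0.001027250043843144
g [ 0.6064 -0.1512  0.0898]
v [0.4961 0.2561 0.1222]
jar [0.6004 0.14   0.0694]
flask [ 0.4947 -0.0706  0.091 ]
scene 4986 [ 0.47398908 -0.18536795  0.06002033] [0.64247958 0.28025044 0.09997517]
desk z 0.0015080913617989886
g [ 0.6117 -0.1544  0.089 ]
v [0.4988 0.2598 0.123 ]
jar [0.6006 0.1382 0.0692]
flask [ 0.4991 -0.0701  0.0912]
[[ 0.6011 -0.0808]
 [ 0.599   0.0134]
 [ 0.5501  0.0547]
 [ 0.5017  0.0955]
 [ 0.498   0.1918]
 [ 0.6065 -0.1513]
 [ 0.4961  0.2563]]
[0.5503581  0.05424685 0.05415641] 2.505737359769685e-05 [[1.8, -2.3], [-1.3, -1.7], [0.3, -0.5], [1.3, 1.2], [-0.2, -0.2], [0.2, -1.7], [-2.1, 5.2]]
[0.5503581  0.05424685 0.05415641] 2.505737359769675e-05 [[1.8, -2.3], [-1.3, -1.7], [0.3, -0.5], [1.3, 1.2], [-0.2, -0.2], [0.2, -1.7], [-2.1, 5.2]]
```

```bash
cat > fit2.py <<'E'
from h import *
from scipy.optimize import least_squares
poly=np.array([[45,-165],[45,-45],[-45,45],[-45,165]])/1000.
for n in ['top','scene']:
    P=np.load(f'{n}_P.npy').reshape(-1,3); P=P[(P[:,0]>.4)&(P[:,0]<.7)&(abs(P[:,1]-.05)<.3)]
    c=P[(P[:,2]>.118)&(P[:,2]<.128)]; c=c[np.hypot(*(c[:,:2]-[.497,.257]).T)<.03]; (e,r)=cv2.minEnclosingCircle(c[:,:2].astype(np.float32)); print(n,'plunger',e,r,np.median(c,0),len(c))
    c=P[(P[:,2]>.085)&(P[:,2]<.096)]; c=c[np.hypot(*(c[:,:2]-[.608,-.152]).T)<.04];(e2,r)=cv2.minEnclosingCircle(c[:,:2].astype(np.float32)); print('gauge',e2,r,np.median(c,0),len(c))
    # pipe cylinder fit: points between gauge & vent, distance to centreline = 12.5..16
    q=P[(P[:,2]>.055)&(P[:,2]<.095)&(P[:,1]>-.09)&(P[:,1]<.20)]
    q=q[(np.hypot(q[:,0]-.6,q[:,1]-.14)>.035)&(np.hypot(q[:,0]-.497,q[:,1]+.07)>.045)]
    def f(p):
        cs,sn=np.cos(p[2]),np.sin(p[2]); l=(q[:,:2]-p[:2])@np.array([[cs,-sn],[sn,cs]])
        D=[]
        for a,b in zip(poly[:-1],poly[1:]):
            t=np.clip(((l-a)@(b-a))/((b-a)@(b-a)),0,1); D.append(np.hypot(*(l-a-t[:,None]*(b-a)).T))
        h=np.min(D,0); return np.hypot(h,q[:,2]-p[3])-.0125
    r=least_squares(f,[.55,.054,.054,.07],loss='soft_l1',f_scale=.002); x=r.x; print('line',x.round(4),len(q),np.median(abs(r.fun)))
    cs,sn=np.cos(x[2]),np.sin(x[2])
    A=np.array([[45,-210],[45,-140],[45,-92.5],[45,-45],[0,0],[-45,45],[-45,92.5],[-45,140],[-45,210]])/1000
    print((A@np.array([[cs,sn],[-sn,cs]])+x[:2]).round(4).tolist())
E
python3 fit2.py
```

```text
top plunger (0.49556830525398254, 0.26315227150917053) 0.016957933083176613 [0.49612087 0.26292492 0.12226242] 299
gauge (0.6079958081245422, -0.14904525876045227) 0.033956777304410934 [ 0.60679295 -0.14997706  0.08844422] 951
line [0.5516 0.0565 0.0542 0.0723] 2764 0.00145986493492149
[[0.6079, -0.1507], [0.6041, -0.0808], [0.6016, -0.0334], [0.599, 0.014], [0.5516, 0.0565], [0.5042, 0.099], [0.5017, 0.1465], [0.4991, 0.1939], [0.4953, 0.2638]]
scene plunger (0.49785807728767395, 0.26333436369895935) 0.018209971487522125 [0.49819222 0.26043774 0.12234575] 134
gauge (0.6086931228637695, -0.15144288539886475) 0.034032490104436874 [ 0.61010862 -0.15341529  0.08855904] 1175
line [0.5532 0.0556 0.0548 0.0723] 2078 0.0013340578888662137
[[0.6097, -0.1517], [0.6059, -0.0818], [0.6032, -0.0343], [0.6006, 0.0131], [0.5532, 0.0556], [0.5058, 0.098], [0.5032, 0.1454], [0.5006, 0.1929], [0.4968, 0.2628]]
```

```bash
cat > go.py <<'E'
from h import *
import sys
T=dict(g=(.6088,-.1512),p0=(.605,-.0813),p1=(.6024,-.0339),p2=(.5998,.0136),p3=(.5524,.056),p4=(.505,.0985),p5=(.5025,.146),p6=(.4999,.1934),pl=(.496,.263))
def rel(z,names):
    s=observe(); Rm=R.from_quat(s['tcp_rot']).as_matrix(); print(s['clock'],s['ee_pos'].round(4),s['contact_force'].round(2),s['width']); print(Rm.round(4).tolist())
    for n in names: print(n,(Rm.T@(np.array([*T[n],z])-s['ee_pos'])*1000).round(1))
if __name__=='__main__': rel(float(sys.argv[1]),sys.argv[2:])
E
python3 go.py .231 p0; python3 go.py .123 p0
```

```text
1.5 [0.1328 0.5338 0.2305] [ 0.6  -0.87  0.11] 0.9998253966367134
[[0.0, -0.9704, 0.2414], [0.0001, 0.2414, 0.9704], [-1.0, -0.0, 0.0001]]
p0 [-5.000e-01 -6.067e+02 -4.829e+02]
1.5 [0.1328 0.5338 0.2305] [ 0.6  -0.87  0.11] 0.9998253966367134
[[0.0, -0.9704, 0.2414], [0.0001, 0.2414, 0.9704], [-1.0, -0.0, 0.0001]]
p0 [ 107.5 -606.7 -482.9]
```

>>> servo_tool([
  [[0, -10, -8, 0], [0, -30, -24, 0], [0, -60, -48, 0], [0, -95, -76, 0], [0, -132, -105, 0], [0, -170, -135, 0], [0, -208, -166, 0], [0, -246, -196, 0], [0, -284, -226, 0], [0, -322, -256, 0], [0, -360, -287, 0], [0, -398, -317, 0], [0, -436, -347, 0], [0, -474, -377, 0], [0, -510, -406, 0], [0, -542, -431, 0], [0, -570, -454, 0], [0, -590, -470, 0], [0, -602, -479, 0], [0, -607, -483, 0]],
], claw=0)

```text
clock: 3.5
ee_pos: [0.6053, -0.0829, 0.2301]
tcp_rot: [-0.435, 0.558, 0.435, 0.557]
contact_force: [0.1, -0.4, 0.2]
width: 0.002
```

```bash
python3 - <<'E'
from h import *
im,d=snapshot('wrist'); cv2.imwrite('pics/w1.png',im[...,::-1]); np.save('wrist_P.npy',cloud('wrist',d))
im2,d2=snapshot('top')
from go import T
print(proj('wrist',[[*T[k],.0825] for k in ('p0','p1','g')]).round(), camera_info('wrist')['tvec'])
P=np.array([[*T[k],z] for k,z in (('p0',.086),('p1',.0825),('p2',.086),('p3',.086),('p4',.086),('p5',.0825),('p6',.086),('g',.089),('pl',.121))])
for n,i in(('wrist',im),('top',im2)):
    v=i[...,::-1].copy()
    for u in proj(n,P):
        cv2.drawMarker(v,tuple(int(x) for x in np.clip(u,-999,999)),(0,0,255),0,7)
    cv2.imwrite(f'pics/m_{n}1.png',v)
for t in ('gauge',): print(mark_of('wrist',t)[:2])
E
python3 go.py .123 p0
```

```text
[[317. 232.]
 [368. 217.]
 [245. 254.]] [-0.06638624 -0.61373247  0.24537515]
[{'at': [261.4, 231.7], 'conf': 0.95}]
3.65 [ 0.6048 -0.081   0.2306] [-0.06  0.3  -0.59] 0.005657160501906659
[[-0.0004, -0.9705, 0.241], [0.0006, 0.241, 0.9705], [-1.0, 0.0005, 0.0005]]
p0 [107.6  -0.3  -0.3]
```

View pics/m_wrist1.png

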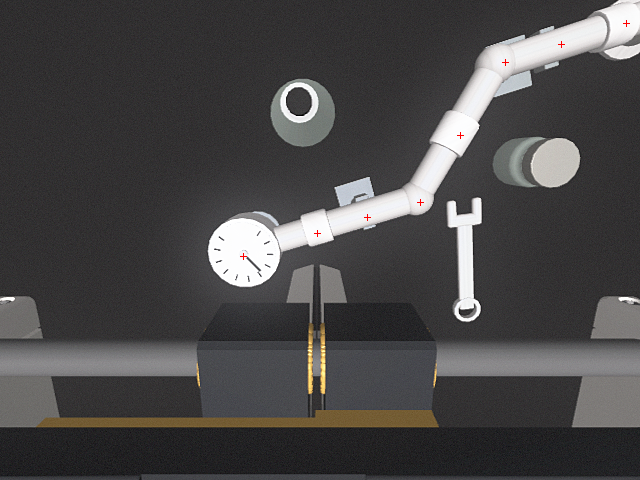

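View pics/m_top1.png

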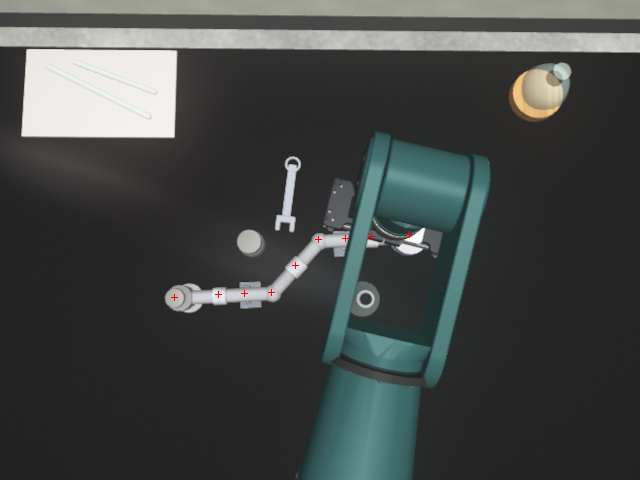

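The fitted points land on the pipe features in both views: nut at (317,230), gauge at (244,253) in the wrist picture. Next I descend.

>>> servo_tool([
  [[8, 0, 0, 0], [20, 0, 0, 0], [34, 0, 0, 0], [48, 0, 0, 0], [62, 0, 0, 0], [74, 0, 0, 0], [84, 0, 0, 0], [92, 0, 0, 0], [98, 0, 0, 0], [102, 0, 0, 0], [105, 0, 0, 0], [107, 0, 0, 0], [107, 0, 0, 0], [107, 0, 0, 0], [107, 0, 0, 0], [107, 0, 0, 0], [107, 0, 0, 0]],
])

```text
clock: 5.35
ee_pos: [0.6049, -0.0809, 0.1237]
tcp_rot: [-0.435, 0.557, 0.436, 0.557]
contact_force: [0.2, 0.9, -0.5]
width: 0.005
```

```bash
python3 go.py .123 p0 p1 p2; python3 - <<'E'
from h import *
im,d=snapshot('wrist'); cv2.imwrite('pics/w2.png',im[...,::-1])
E
```

```text
5.35 [ 0.6049 -0.0809  0.1237] [ 0.16  0.93 -0.55] 0.004508178792476012
[[-0.0, -0.9705, 0.241], [0.0005, 0.241, 0.9705], [-1.0, 0.0002, 0.0004]]
p0 [ 0.7 -0.2 -0.3]
p1 [ 0.8 13.7 45. ]
p2 [ 0.8 27.7 90.5]
```

View pics/w2.png

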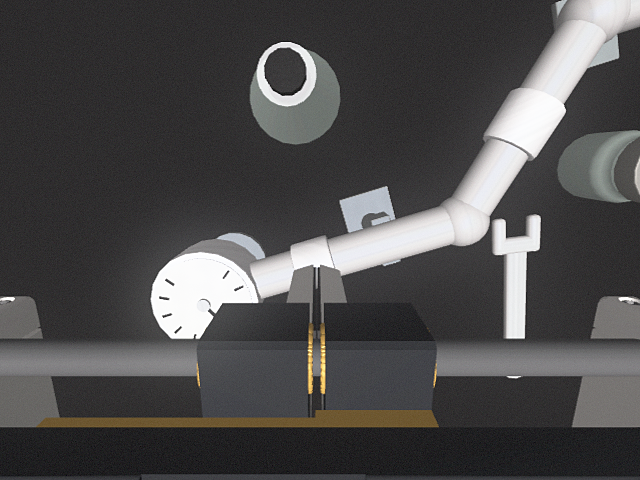

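The tips stand over the nut at (315,262), clear of the gauge. I'll follow the first straight length to the first bend.

>>> servo_tool([
  [[1, 0.5, 2, 0], [1, 1.5, 5, 0], [1, 3, 10, 0], [1, 4.5, 15, 0], [1, 6, 20, 0], [1, 7.6, 25, 0], [1, 9.1, 30, 0], [1, 10.6, 35, 0], [1, 12.2, 40, 0], [1, 13.7, 45, 0], [1, 15.3, 50, 0], [1, 16.8, 55, 0], [1, 18.3, 60, 0], [1, 19.9, 65, 0], [1, 21.4, 70, 0], [1, 22.9, 75, 0], [1, 24.5, 80, 0], [1, 26, 85, 0], [1, 27.2, 89, 0], [1, 27.7, 90.5, 0]],
])

```text
clock: 7.4
ee_pos: [0.5997, 0.0141, 0.1228]
tcp_rot: [-0.436, 0.557, 0.436, 0.557]
contact_force: [0.1, 0.4, 0.0]
width: 0.005
```

```bash
python3 go.py .123 p2 p3 p4; python3 - <<'E'
from h import *
im,d=snapshot('wrist'); cv2.imwrite('pics/w3.png',im[...,::-1])
E
```

```text
7.4 [0.5997 0.0141 0.1228] [0.15 0.41 0.03] 0.005333152876664747
[[-0.0001, -0.9706, 0.2406], [0.0006, 0.2406, 0.9706], [-1.0, 0.0003, 0.0005]]
p2 [-0.2 -0.2 -0.5]
p3 [-0.2 56.  29.3]
p4 [ -0.2 112.3  59.1]
```

View pics/w3.png

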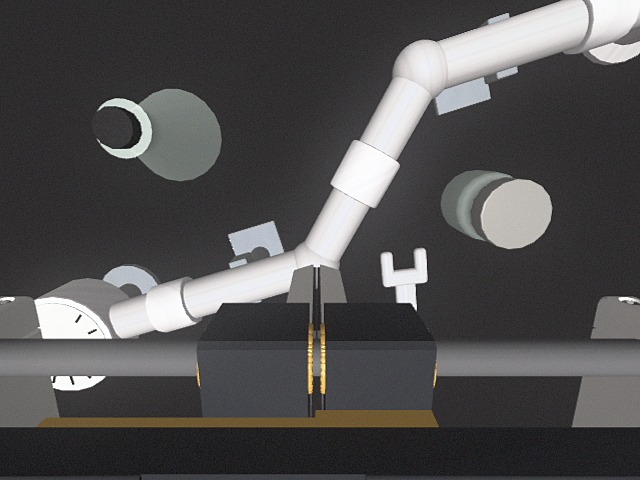

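The tips are over the first bend (318,255). The jar at (505,210) is low and well clear. I'll carry on along the slanted length through the coupling.

>>> servo_tool([
  [[0, 2, 1, 0], [0, 7, 3.7, 0], [0, 13, 6.8, 0], [0, 19, 10, 0], [0, 25, 13.1, 0], [0, 31, 16.3, 0], [0, 37, 19.5, 0], [0, 43, 22.6, 0], [0, 49, 25.7, 0], [0, 55, 28.8, 0], [0, 61, 32, 0], [0, 67, 35.2, 0], [0, 73, 38.4, 0], [0, 79, 41.5, 0], [0, 85, 44.7, 0], [0, 91, 47.9, 0], [0, 97, 51, 0], [0, 104, 54.7, 0], [0, 110, 57.9, 0], [0, 112, 59, 0]],
])

```text
clock: 9.45
ee_pos: [0.5046, 0.0989, 0.1228]
tcp_rot: [-0.436, 0.557, 0.436, 0.557]
contact_force: [-0.3, 0.1, -0.3]
width: 0.006
```

```bash
python3 go.py .123 p4 p5 p6; python3 - <<'E'
from h import *
im,d=snapshot('wrist'); cv2.imwrite('pics/w4.png',im[...,::-1])
P=cloud('wrist',d).reshape(-1,3)
c=P[(P[:,2]>.117)&(P[:,2]<.13)]; c=c[np.hypot(*(c[:,:2]-[.496,.26]).T)<.04]; print(cv2.minEnclosingCircle(c[:,:2].astype(np.float32)),np.median(c,0),len(c))
E
```

```text
9.45 [0.5046 0.0989 0.1228] [-0.27  0.14 -0.33] 0.005644084231160779
[[-0.0002, -0.9708, 0.2399], [0.0008, 0.2399, 0.9708], [-1.0, 0.0004, 0.0007]]
p4 [-0.2 -0.5 -0.3]
p5 [-0.1 13.4 45.2]
p6 [-0.1 27.3 90.6]
((0.4937730133533478, 0.25561845302581787), 0.01550542376935482) [0.49292135 0.25029401 0.11988745] 1188
```

View pics/w4.png

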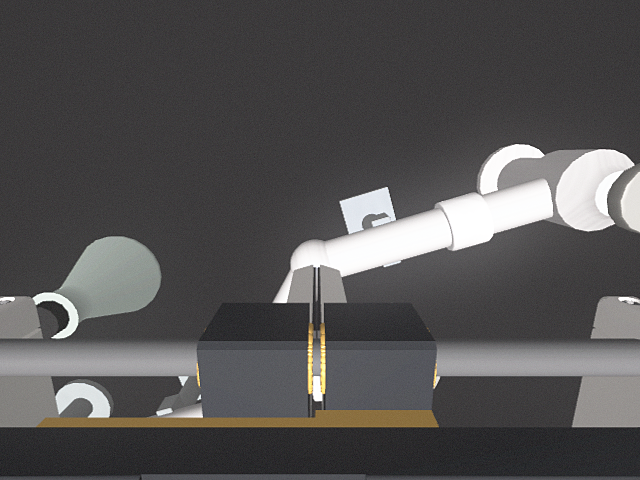

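The tips are over the second bend (312,255). Next I follow the last straight length to the vent nut.

>>> servo_tool([
  [[0, 0.5, 2, 0], [0, 1.5, 5, 0], [0, 3, 10, 0], [0, 4.5, 15, 0], [0, 6, 20, 0], [0, 7.5, 25, 0], [0, 9, 30, 0], [0, 10.5, 35, 0], [0, 12, 40, 0], [0, 13.5, 45, 0], [0, 15, 50, 0], [0, 16.5, 55, 0], [0, 18, 60, 0], [0, 19.5, 65, 0], [0, 21, 70, 0], [0, 22.5, 75, 0], [0, 24, 80, 0], [0, 25.5, 85, 0], [0, 26.8, 89, 0], [0, 27.3, 90.6, 0]],
])

```text
clock: 11.5
ee_pos: [0.4998, 0.1939, 0.1229]
tcp_rot: [-0.436, 0.556, 0.436, 0.557]
contact_force: [-0.1, 0.3, -0.1]
width: 0.003
```

```bash
cat > plg.py <<'E'
from h import *
import sys
im,d=snapshot('wrist'); cv2.imwrite(sys.argv[1],im[...,::-1])
P=cloud('wrist',d).reshape(-1,3)
c=P[(P[:,2]>.117)&(P[:,2]<.13)]; c=c[np.hypot(*(c[:,:2]-[.496,.26]).T)<.035]
print(cv2.minEnclosingCircle(c[:,:2].astype(np.float32)),np.median(c,0),len(c))
m=mark_of('wrist','plunger_top'); print([(x['at'],x['conf'],onz('wrist',x['at'],.121).round(4)) for x in m[:2]])
print(proj('wrist',[[.496,.263,.121]]))
E
python3 go.py .123 p6 pl; python3 plg.py pics/w5.png
```

```text
11.5 [0.4998 0.1939 0.1229] [-0.05  0.31 -0.14] 0.0028815426596012056
[[-0.0002, -0.9709, 0.2394], [0.0009, 0.2394, 0.9709], [-1.0, 0.0004, 0.0008]]
p6 [-0.1 -0.2 -0.4]
pl [-0.  20.3 66.2]
((0.4944019615650177, 0.26224619150161743), 0.017133058980107307) [0.49329613 0.26201034 0.12022679] 3680
[([454.9, 254.8], 0.66, array([0.4938, 0.2625, 0.121 ]))]
[[456.59376645 258.92517358]]
```

View pics/w5.png

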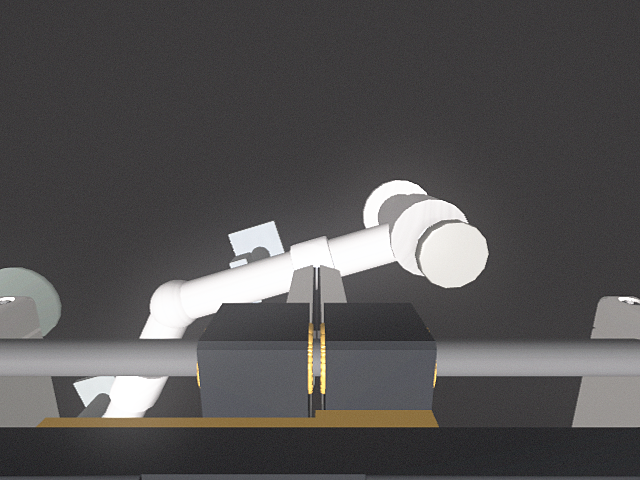

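The plunger disc is at (453,254) in the wrist view, about (0.495, 0.2625). I'll rise, cross over and stop just above it.

>>> servo_tool([
  [[0, 0, 0, 0], [-5, 0, 0, 0], [-17, 0, 0, 0], [-32, 0, 0, 0], [-45, 0, 0, 0], [-50, 0, 0, 0], [-50, 2, 6, 0], [-50, 5, 15, 0], [-50, 9, 28, 0], [-50, 13, 41, 0], [-50, 17, 53, 0], [-50, 20, 62, 0], [-50, 21, 65.6, 0], [-50, 21, 65.6, 0], [-44, 21, 65.6, 0], [-38, 21, 65.6, 0], [-34, 21, 65.6, 0], [-31, 21, 65.6, 0], [-30, 21, 65.6, 0], [-30, 21, 65.6, 0]],
])

```text
clock: 13.6
ee_pos: [0.4951, 0.2621, 0.1528]
tcp_rot: [-0.436, 0.557, 0.436, 0.557]
contact_force: [0.1, -0.4, -0.7]
width: 0.005
```

```bash
python3 go.py .136 pl; python3 plg.py pics/w6.png
```

```text
13.6 [0.4951 0.2621 0.1528] [ 0.12 -0.36 -0.7 ] 0.005059618478994977
[[-0.0006, -0.9708, 0.2397], [0.0006, 0.2397, 0.9708], [-1.0, 0.0007, 0.0004]]
pl [16.8 -0.7  1. ]
((0.4941304624080658, 0.26272591948509216), 0.016922101378440857) [0.48523497 0.26612474 0.12039489] 986
[([319.3, 274.8], 0.86, array([0.4943, 0.2638, 0.121 ]))]
[[318.68770262 277.78632315]]
```

View pics/w6.png

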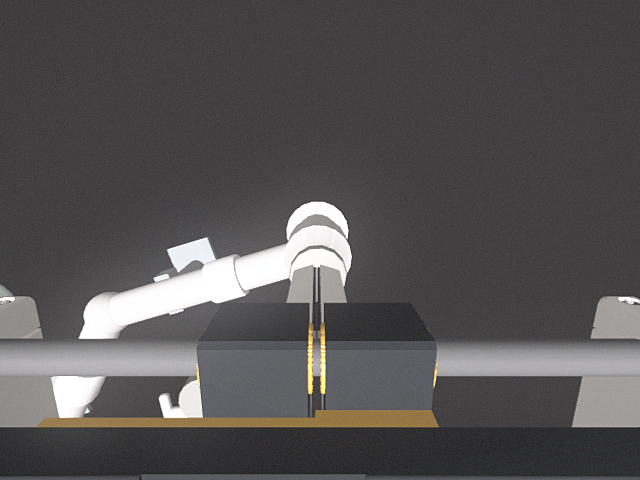

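The tips are centred over the plunger disc. Now I press slowly and stop short of the stop to check the force.

>>> servo_tool([
  [[1, 0, 0, 0], [3, 0, 0, 0], [5, 0, 0, 0], [6, 0, 0, 0], [7, 0, 0, 0], [8, 0, 0, 0], [9, 0, 0, 0], [10, 0, 0, 0], [11, 0, 0, 0], [12, 0, 0, 0], [13, 0, 0, 0], [14, 0, 0, 0], [14, 0, 0, 0], [14, 0, 0, 0], [14, 0, 0, 0]],
])

```text
clock: 15.2
ee_pos: [0.4953, 0.2623, 0.1398]
tcp_rot: [-0.436, 0.556, 0.436, 0.557]
contact_force: [-2.6, -0.4, 5.7]
width: 0.004
```

>>> servo_tool([
  [[0.5, 0, 0, 0], [1, 0, 0, 0], [1.5, 0, 0, 0], [2, 0, 0, 0], [2.5, 0, 0, 0], [3, 0, 0, 0], [3, 0, 0, 0], [3, 0, 0, 0]],
])

```text
clock: 16.0
ee_pos: [0.4953, 0.2623, 0.1376]
tcp_rot: [-0.436, 0.556, 0.436, 0.557]
contact_force: [-2.5, -0.6, 7.4]
width: 0.005
```

```bash
python3 go.py .136 pl; python3 - <<'E'
from h import *
im,d=snapshot('scene'); c=proj('scene',[[.495,.263,.11]])[0].astype(int)
print(c); x,y=c; cv2.imwrite('pics/s7.png',cv2.resize(im[max(0,y-50):y+50,x-60:x+60,::-1],None,fx=6,fy=6)[:600])
f=[]
for i in range(8):
    snapshot('scene'); s=observe(); f.append([*s['contact_force'],s['ee_pos'][2]])
print(np.mean(f,0).round(4))
E
```

```text
16.0 [0.4953 0.2623 0.1376] [-2.53 -0.58  7.4 ] 0.0046214659808697855
[[0.0008, -0.9709, 0.2395], [0.0011, 0.2395, 0.9709], [-1.0, -0.0005, 0.0012]]
pl [ 1.6 -0.5  0.8]
[326 147]
[-3.1332 -1.0845  7.0014  0.1377]
```

View pics/s7.png

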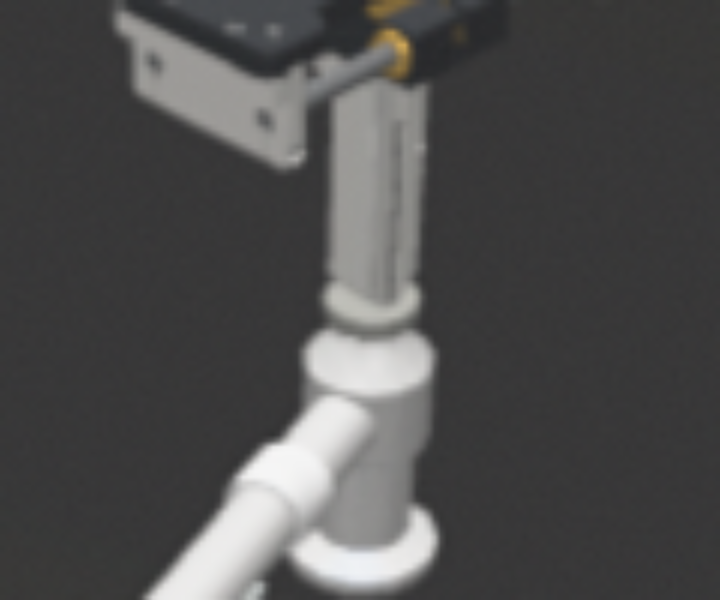

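The scene view shows the tips centred on the plunger disc at (370,300). 7.0–7.4 N works out to about 8 to 8.7 mm of travel, so I'll press the last bit to the stop.

>>> servo_tool([
  [[0.5, 0, 0, 0], [1, 0, 0, 0], [1.5, 0, 0, 0], [1.8, 0, 0, 0], [2, 0, 0, 0], [2, 0, 0, 0], [2, 0, 0, 0]],
])

```text
clock: 17.15
ee_pos: [0.4953, 0.2623, 0.1366]
tcp_rot: [-0.436, 0.556, 0.436, 0.557]
contact_force: [-3.3, -1.8, 7.9]
width: 0.005
```

```bash
python3 - <<'E'
from h import *
f=[]
for i in range(10):
    snapshot('scene'); s=observe(); f.append([*s['contact_force'],*s['ee_pos']])
print(np.mean(f,0).round(4),s['clock'])
E
```

```text
[-3.0334 -1.2968  7.4273  0.4953  0.2623  0.1367] 17.65
```

>>> servo_tool([
  [[0.5, 0, 0, 0], [1, 0, 0, 0], [1.5, 0, 0, 0], [2, 0, 0, 0], [2.5, 0, 0, 0], [2.5, 0, 0, 0], [2.5, 0, 0, 0]],
])

```text
clock: 18.35
ee_pos: [0.4953, 0.2623, 0.1362]
tcp_rot: [-0.436, 0.556, 0.436, 0.558]
contact_force: [-3.7, -2.8, 10.9]
width: 0.003
```

```bash
python3 - <<'E'
from h import *
f=[]
for i in range(10):
    snapshot('scene'); s=observe(); f.append([*s['contact_force'],*s['ee_pos']])
print(np.mean(f,0).round(4),s['clock'])
E
```

```text
[-4.9432 -2.4712 10.9885  0.4953  0.2623  0.1362] 18.85
```

The force has passed the 8 N spring maximum (11 N) and the travel has stopped, so the plunger is on its stop. I'm handing in.

```bash
python3 -c "
from rig import ticket,observe
print(ticket.hand_in())"
```

```text
the job is handed in; nothing more can be done
None
```

I traced the pipe from the gauge end to the vent valve, pressed the plunger down onto its stop, and handed the job in while still holding it. No verdict was reported.

- **Following the pipe:** The closed fingertips passed p0 to p6 in order, about 15 mm above the bare pipe and at about 50 mm/s. Where I stopped to check (p0, p2, p4 and p6), the measured position was within 1 mm of the planned one. The force reading there stayed at noise level, about 1 N or less. That noise is above the 0.5 N touch limit, so the readings alone can't rule out a light touch.
- **Finding the line:** The top and scene views agreed on its position to within about 2 mm. The wrist pictures showed the tips over the nuts and bends. My hand-picked plunger position in the top view was about 5 mm off, so I used the depth fits instead.
- **Pressing the plunger:** The upward force averaged 11 N, above the 8 N spring maximum, and further commanded travel moved the tips only about 0.5 mm. The measured height put the travel at about 9.8 of 10 mm. There was also about 5 N of sideways force on the tool, which I left alone because it is far below the 45 N limit.
- **Flask, jar and wrench:** All planned paths kept well clear of them, but I did not measure their positions again at the end.

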